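# Lift the full bottle carrier and hold it level

## Task

Two bottle carriers stand on the bench: one is full, with a spray bottle in each of its four pockets, and the other has a measuring cup in place of one bottle. Find the full one, lift it by its handle about 8 cm clear of the bench without tipping it or losing a bottle, and finish holding it there in the air, level and still. Leave the other carrier and the other things on the bench alone.

Things in the scene. Friction and masses are not known exactly. Their poses are not given: they have to be found in the camera images.
- carrier_a: one of two identical bottle carriers, 0.26 to 0.42 kg empty: square grey tray 152 x 152 x 53 mm with four 70 mm pockets (centres 37 mm either side of the middle in x and y, floor 4 mm thick), flat upright straps at its x ends and a black handle bar over their tops. Origin: centre of the underside; x along the bar, z up. Either may be the full one: look which holds the cup
- carrier_a_handle (a point): centre of the handle bar of carrier_a, 250 mm above its underside; the bar runs along the carrier's x, is 152 mm long, 18 mm wide (across, along the carrier's y) and 16 mm high; bottle tops end about 37 mm below its underside; with four bottles the load balances close under this point
- carrier_a_middle (a point): point on the upright axis of carrier_a, 104 mm above its underside (half-way up the bottles that stand in it)
- carrier_b: one of two identical bottle carriers, 0.26 to 0.42 kg empty: square grey tray 152 x 152 x 53 mm with four 70 mm pockets (centres 37 mm either side of the middle in x and y, floor 4 mm thick), flat upright straps at its x ends and a black handle bar over their tops. Origin: centre of the underside; x along the bar, z up. Either may be the full one: look which holds the cup
- carrier_b_handle (a point): centre of the handle bar of carrier_b, 250 mm above its underside; the bar runs along the carrier's x, is 152 mm long, 18 mm wide (across, along the carrier's y) and 16 mm high; bottle tops end about 37 mm below its underside; with four bottles the load balances close under this point
- carrier_b_middle (a point): point on the upright axis of carrier_b, 104 mm above its underside (half-way up the bottles that stand in it)
- bottle_0_middle (a point): half-way up (100 mm above its foot) a white mist spray bottle, 54 mm across, about 200 mm high, about 0.1 kg, standing loose in one pocket of a carrier; z axis along the bottle, upward. The seven bottles are alike
- bottle_1_middle (a point): half-way up (100 mm above its foot) a white mist spray bottle, 54 mm across, about 200 mm high, about 0.1 kg, standing loose in one pocket of a carrier; z axis along the bottle, upward. The seven bottles are alike
- bottle_2_middle (a point): half-way up (100 mm above its foot) a white mist spray bottle, 54 mm across, about 200 mm high, about 0.1 kg, standing loose in one pocket of a carrier; z axis along the bottle, upward. The seven bottles are alike
- bottle_3_middle (a point): half-way up (100 mm above its foot) a white mist spray bottle, 54 mm across, about 200 mm high, about 0.1 kg, standing loose in one pocket of a carrier; z axis along the bottle, upward. The seven bottles are alike
- bottle_4_middle (a point): half-way up (100 mm above its foot) a white mist spray bottle, 54 mm across, about 200 mm high, about 0.1 kg, standing loose in one pocket of a carrier; z axis along the bottle, upward. The seven bottles are alike
- bottle_5_middle (a point): half-way up (100 mm above its foot) a white mist spray bottle, 54 mm across, about 200 mm high, about 0.1 kg, standing loose in one pocket of a carrier; z axis along the bottle, upward. The seven bottles are alike
- bottle_6_middle (a point): half-way up (100 mm above its foot) a white mist spray bottle, 54 mm across, about 200 mm high, about 0.1 kg, standing loose in one pocket of a carrier; z axis along the bottle, upward. The seven bottles are alike
- cup_middle (a point): half-way up (45 mm above its foot) a small open plastic measuring cup, 66 mm across the rim and 89 mm high, which stands in some pocket of one of the carriers in place of a bottle
- masking_tape: flat roll of masking tape, 100 mm across, 25 mm high; a bystander to leave alone; origin at the centre of its underside
- packing_tape: roll of packing tape, 92 mm across, 48 mm high; a bystander to leave alone; origin at the centre of its underside
- blue_funnel: funnel standing on its rim, 120 mm across, 114 mm high; a bystander to leave alone; origin at the centre of its underside
- shears: pair of scissors lying flat, 199 mm long, 9 mm thick; a bystander to leave alone; origin at the centre of its underside

How it is judged:
By the outcome, as a careful person would: the job done as asked, in the order asked, and still so for the second after the job is handed in, while the arm keeps its last pose, push and grip.
It also fails if it takes over 38 s, if anything falls off the work surface, if the arm or the gripper's body presses on something with over 40 N, if the wrist force passes 120 N, or if a joint passes its speed limit or range.

## Robot

A 6-joint arm with a two-finger parallel gripper is mounted at the origin on a cart in front of the work surface, level with it; the furniture and walls round the work are solid. World frame = base frame: x ahead of the robot, y to its left, z up, the work surface at z = 0. Lengths are in m, angles in degrees, forces in N, time in s.
With the tool pointing down it reaches from about 0.35 to 0.875 m from the base axis. Payload 4.2 kg.
Tool frame: the origin (TCP) lies on the centre line of the jaws, within the pads' length; the fingertips stand 19 mm ahead of it and the grasp point (between the pads) is the TCP; z points along the fingers, y is the line along which they close (so a half turn about z gives the same grasp; the last joint's range is limited). The gripper opens to 87 mm and grips with 3 to 60 N. Pads are 19 mm wide; open, the fingers measure 117 mm over their backs; the gripper's body (75 mm by 190 mm) begins 51 mm behind the grasp point.
Start: joints at [90.791, 22.042, 0.453, 0, -68.411, -14.817], TCP at [0.151, 0.606, 0.242] pointing down, gripper open.
Joint ranges: [-179.83, 179.83], [-69.29, 118.12], [-61.27, 80.66], [-181.25, 117.63], [-171.15, -9.14], [-177.46, 177.46]. Speed limits (degrees/s): [159.86, 159.86, 180, 180, 180, 180].

## Interface

Orientations are given as a 3x3 rotation matrix whose columns are the frame's x, y, z axes.
In Python, from station import sense, capture, finish_job, search_frame, masks_of gives the robot as it stands.
- The arm moves only by the tool drive_tool, never from a script. Its argument "rows" is a list of rows, each a list of 7 numbers: the opening in per cent of the stroke, from 0 (shut) to 100 (fully open), then the shift along the world's x, y, z in mm, then the turn, a rotation vector about the world's x, y, z in rad. In form: [[fingers, dx, dy, dz, wx, wy, wz], ...]. A call has 1 to 5 rows; each row shifts and turns the commanded pose from where the row before left it; what a row does not reach is not made up. A row lasts 1/12 s, in which the tool goes at most 41.7 mm and 7.16 degrees, less where a joint would pass 70% of its speed; a pose out of reach is approached as far as the arm can. A call is refused whole if a number of a shift passes 41.7 or a number of a turn 0.125, either way. A call with a gripper value outside its range is refused whole. The fingers move at their own pace and stop on an object; the grip force is fixed at half the most. Time passes only in rows, so rows that do not move let the fingers close. It gives the time, the measured TCP pose, the force, the opening and the grip force at its end, in the units of the state.
- sense(): the state, without advancing time (a new reading comes with each control period).
- capture(name): name is "scene" or "top" or "wrist"; returns a dict with "frame" (420x560x3 uint8, red, green, blue), "z_map" (420x560 float32, m along the optical axis (not along the pixel's ray), 0 where there is no reading), "fx", "fy", "cx", "cy" (pixels), "distortion" ([k1, k2, p1, p2, k3] as OpenCV has them; the pictures are not rectified), "R" (3x3) and "t" (3): a world point X has camera coordinates R X + t; the wrist camera has in their place "T_tool_cam" (4x4, takes a point from camera to tool coordinates, whose origin is the TCP and whose axes are the flange's). Camera axes: x right, y down, z forward; pixel columns grow to the right and rows downward; lengths in m; the calibration is good to about 2 mm. A picture is of the moment at which its call begins: read the wrist's pose just before it.
- finish_job(): hands the job in; it is judged then, once.
Trained networks look in a picture, given as the dict that the camera call returned (one of the last four; its "shot" number tells which), for a name from the list of things; names that differ only in an ending like _2 or _b are one class to them, and where a whole thing is asked for, a point or a joint stands for the part that bears it (a point fixed in the world has none). Each returns a list of dicts, best first, with "p" (0 to 1); they miss things now and then, are a little off and sometimes report something else, mostly with a low value. They report only what shows in the picture. A call takes as long as a camera call.
- search_frame(label, picture): "xy" ([column, row] in pixels, amid what is visible of it).
- masks_of(label, picture): "region" (420x560 bool, what is visible of it) and "xy" ([column, row] in pixels, amid what is visible of it).
The state is a dict: "time_s": time; "joints": joint angles; "joint_velocities": joint speeds; "effort": joint torques, N m; "tcp_pos": TCP position; "ee_rot": TCP orientation; "wrist_force": force on the tool from outside, world axes, zero at the start; "moment": the same for the moment, N m; "gripper_width": opening from 0.0 (shut) to 1.0 (fully open); "gripper_force": force on a finger pad.
Only numpy, scipy, OpenCV 4.12 (cv2) and the standard library are available. Lean on these libraries where they do the work, as an engineer would, in place of code of your own. Each camera call takes 0.05 s, during which the arm holds its last target. There are 200 camera calls.

## Working session

There is one attempt and no reset: what is moved stays moved. The work goes in short steps, Python scripts to look and compute and a tool call to move; the robot and the scene stay as the last step left them, time stands still between calls to the robot, and variables do not carry over. Pictures are saved under pics/ and viewed, at most 10 in all, crops included, and the job is handed in when it is done.

Besides the shell and the picture viewer there is one more tool, called after ">>>" as name(argument=value, ...), one argument or row to a line, values as JSON. drive_tool: Moves the arm, as the interface text tells. Its arguments: {"type":"object","properties":{"rows":{"type":"array"}},"required":["rows"]}

```bash
mkdir -p pics; cat > h.py <<'E'
import numpy as np, cv2
from station import sense, capture, finish_job, search_frame, masks_of
def world(c, uv, z=None, tcp=None):
    """pixels (N,2) + depth -> world"""
    K=np.array([[c['fx'],0,c['cx']],[0,c['fy'],c['cy']],[0,0,1]])
    uv=np.asarray(uv,float).reshape(-1,2)
    n=cv2.undistortPoints(uv[:,None],K,np.array(c['distortion'],float))[:,0]
    if z is None: z=c['z_map'][uv[:,1].astype(int),uv[:,0].astype(int)]
    P=np.c_[n*np.reshape(z,(-1,1)),z]
    if 'R' in c: return (P-np.array(c['t']))@np.array(c['R'])
    T=np.array(c['T_tool_cam']);P=P@T[:3,:3].T+T[:3,3]
    return P@np.array(tcp['ee_rot']).T+np.array(tcp['tcp_pos'])
E
python3 - <<'E'
from h import *
s=sense();print(s['time_s'],s['tcp_pos'],np.round(s['ee_rot'],3).tolist(),s['gripper_width'])
ims=[]
for n in('scene','top'):
    c=capture(n);ims.append(c['frame'])
    for l in('carrier_a','carrier_a_handle','cup_middle','bottle_0_middle'):
        for m in masks_of(l,c):
            if m['p']<.3: continue
            v,u=np.nonzero(m['region']&(c['z_map']>0))
            P=world(c,np.c_[u,v]);print(n,l,round(m['p'],2),np.round(m['xy']),len(u),np.round(np.median(P,0),3),'ztop',np.round(np.percentile(P[:,2],98),3))
    cv2.imwrite(f'pics/{n}.png',ims[-1][:,:,::-1])
    v,u=np.mgrid[0:420,0:560];uv=np.c_[u.ravel(),v.ravel()]
    P=world(c,uv);k=(c['z_map'].ravel()>0)&(P[:,2]>.23)&(P[:,2]<.27)&(P[:,0]>.2)&(P[:,0]<1)&(abs(P[:,1])<.8)
    m=np.zeros(420*560,np.uint8);m[k]=1
    N,L,S,_=cv2.connectedComponentsWithStats(m.reshape(420,560))
    for i in range(1,N):
        if S[i,4]<40: continue
        Q=P[L.ravel()==i];r=cv2.minAreaRect((Q[:,:2]*1000).astype(np.float32));print(n,'hi',S[i],np.round(r[0]),np.round(r[1]),r[2],np.percentile(Q[:,2],[5,50,95]).round(3))
E
```

```text
0.0 [0.15129881 0.60582046 0.24046019] [[0.97, -0.243, -0.0], [-0.243, -0.97, -0.002], [0.0, 0.002, -1.0]] 1.0031256960052028
scene carrier_a 0.59 [225. 208.] 2018 [0.527 0.133 0.054] ztop 0.261
scene carrier_a 0.58 [328. 288.] 2428 [ 0.537 -0.257  0.054] ztop 0.261
scene carrier_a_handle 0.96 [328. 282.] 2551 [ 0.542 -0.256  0.054] ztop 0.261
scene cup_middle 0.73 [223. 186.] 145 [0.59  0.227 0.075] ztop 0.095
scene cup_middle 0.63 [246. 176.] 576 [0.614 0.144 0.138] ztop 0.208
scene bottle_0_middle 0.92 [233. 200.] 808 [0.549 0.102 0.128] ztop 0.207
scene hi [218  33   9  11  78] [979. 761.] [43. 31.] 51.385345458984375 [0.232 0.247 0.257]
scene hi [259  62  13  10  91] [971. 487.] [44. 46.] 10.185009956359863 [0.231 0.238 0.243]
scene hi [145  73  28  21 224] [626. 628.] [72. 96.] 68.43240356445312 [0.231 0.243 0.262]
scene hi [213 134  24  42 339] [565. 169.] [155.  22.] 37.068138122558594 [0.235 0.258 0.262]
scene hi [316 207  43  50 521] [ 593. -242.] [154.  23.] 13.148502349853516 [0.237 0.258 0.261]
scene hi [539 217  21  23 273] [ 972. -567.] [50. 10.] 83.13745880126953 [0.2
[... 353 characters left out ...]
] ztop 0.097
top cup_middle 0.41 [345. 238.] 350 [ 0.54  -0.204  0.14 ] ztop 0.208
top bottle_0_middle 0.78 [233. 218.] 379 [0.547 0.115 0.138] ztop 0.209
top hi [ 38  37  13  14 130] [981. 769.] [33. 37.] 13.070723533630371 [0.233 0.252 0.257]
top hi [123  50  16  15 177] [972. 497.] [45. 46.] 69.50283813476562 [0.234 0.239 0.244]
top hi [478  93  21  15 147] [ 985. -562.] [52. 28.] 88.55680847167969 [0.233 0.251 0.267]
top hi [ 41 138  25  43 435] [627. 629.] [ 78. 103.] 56.830570220947266 [0.232 0.244 0.261]
top hi [198 178  31  53 379] [566. 173.] [152.  21.] 35.7227668762207 [0.248 0.257 0.262]
top hi [357 187  15  56 410] [ 596. -239.] [151.  21.] 13.465019226074219 [0.245 0.257 0.262]
```

```bash
python3 -c "
import cv2,numpy as np
a=cv2.imread('pics/scene.png');b=cv2.imread('pics/top.png')
cv2.imwrite('pics/both.png',cv2.resize(np.vstack([a,b]),(400,600)))"
```

```text
(no output)
```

View pics/scene.png

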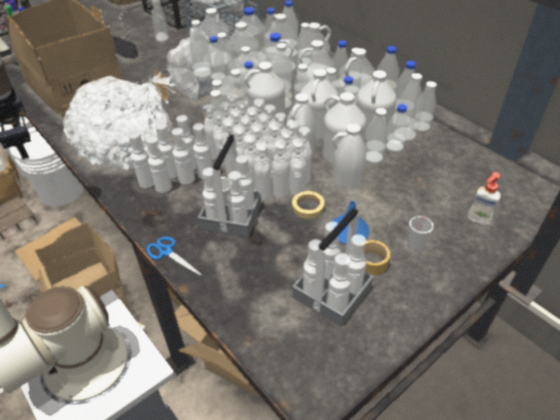

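View pics/top.png

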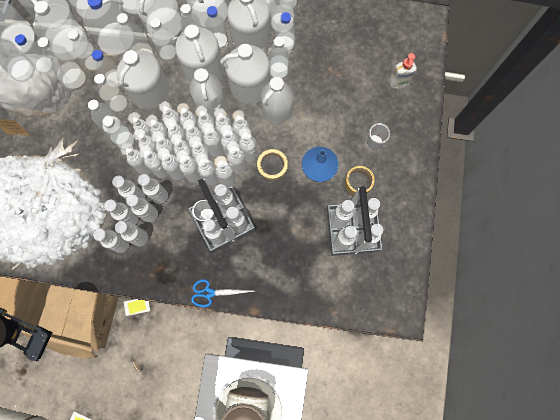

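The top view shows the right-hand carrier with four bottle tops around (346,209), (373,207), (347,236) and (376,232). The left one has the cup at (201,212). The target is therefore the right-hand carrier, with its handle at about (0.595, -0.240) and the bar at about +13.5°. I'll raise the arm first, then cross.

>>> drive_tool(
  rows=[
    [100,0,0,36,0,0,0],
    [100,0,0,36,0,0,0],
    [100,0,0,36,0,0,0],
    [100,0,0,36,0,0,0],
    [100,0,0,36,0,0,0],
  ],
)

```text
time_s: 0.92
tcp_pos: [0.1515, 0.6059, 0.4237]
ee_rot: [[0.97, -0.242, 0.0], [-0.242, -0.97, 0.0], [-0.0, -0.0, -1.0]]
wrist_force: [-0.0, -0.2, -0.3]
gripper_width: 1.003
gripper_force: 0.0
```

>>> drive_tool(
  rows=[
    [100,16,-30,0,0,0,0.017],
    [100,16,-30,0,0,0,0.017],
    [100,16,-30,0,0,0,0.017],
    [100,16,-30,0,0,0,0.017],
    [100,16,-30,0,0,0,0.017],
  ],
)

```text
time_s: 1.33
tcp_pos: [0.2319, 0.4547, 0.4217]
ee_rot: [[0.987, -0.158, 0.0], [-0.158, -0.987, 0.0], [0.0, -0.0, -1.0]]
wrist_force: [-0.2, 0.6, 0.6]
gripper_width: 1.0
gripper_force: 0.0
```

>>> drive_tool(
  rows=[
    [100,18,-34,0,0,0,0.02],
    [100,18,-34,0,0,0,0.02],
    [100,18,-34,0,0,0,0.02],
    [100,18,-34,0,0,0,0.02],
    [100,18,-34,0,0,0,0.02],
  ],
)

```text
time_s: 1.75
tcp_pos: [0.3217, 0.2844, 0.422]
ee_rot: [[0.998, -0.058, 0.001], [-0.058, -0.998, 0.001], [0.001, -0.001, -1.0]]
wrist_force: [1.1, -0.1, -0.8]
gripper_width: 1.005
gripper_force: 0.0
```

>>> drive_tool(
  rows=[
    [100,18,-34,0,0,0,0.02],
    [100,18,-34,0,0,0,0.02],
    [100,18,-34,0,0,0,0.02],
    [100,18,-34,0,0,0,0.02],
    [100,18,-34,0,0,0,0.02],
  ],
)

```text
time_s: 2.17
tcp_pos: [0.4116, 0.1144, 0.4221]
ee_rot: [[0.999, 0.042, 0.001], [0.042, -0.999, 0.001], [0.001, -0.001, -1.0]]
wrist_force: [0.9, 0.6, 0.7]
gripper_width: 1.002
gripper_force: 0.0
```

>>> drive_tool(
  rows=[
    [100,18,-34,0,0,0,0.02],
    [100,18,-34,0,0,0,0.02],
    [100,18,-34,0,0,0,0.02],
    [100,18,-34,0,0,0,0.02],
    [100,18,-34,0,0,0,0.02],
  ],
)

```text
time_s: 2.58
tcp_pos: [0.5018, -0.0557, 0.4219]
ee_rot: [[0.99, 0.141, 0.001], [0.141, -0.99, 0.0], [0.001, -0.0, -1.0]]
wrist_force: [0.8, 0.6, 1.7]
gripper_width: 1.003
gripper_force: 0.0
```

>>> drive_tool(
  rows=[
    [100,18,-34,0,0,0,0.02],
    [100,18,-34,0,0,0,0.02],
    [100,18,-34,0,0,0,0.02],
    [100,18,-34,0,0,0,0.02],
    [100,0,0,0,0,0,0],
  ],
)

```text
time_s: 3.0
tcp_pos: [0.5754, -0.1945, 0.4185]
ee_rot: [[0.977, 0.213, -0.004], [0.213, -0.977, -0.001], [-0.004, -0.0, -1.0]]
wrist_force: [0.5, 1.0, -0.8]
gripper_width: 0.997
gripper_force: 0.0
```

```bash
cat > look.py <<'E'
from h import *
import sys
zlo,zhi=map(float,sys.argv[1:3])
for n in('wrist','top','scene'):
    s=sense();c=capture(n)
    v,u=np.mgrid[0:420,0:560];P=world(c,np.c_[u.ravel(),v.ravel()],tcp=s)
    k=(c['z_map'].ravel()>0)&(P[:,2]>zlo)&(P[:,2]<zhi)&(np.hypot(P[:,0]-.595,P[:,1]+.24)<.15)
    if n=='wrist': cv2.imwrite(sys.argv[3],c['frame'][:,:,::-1])
    m=k.reshape(420,560).astype(np.uint8);N,L,S,_=cv2.connectedComponentsWithStats(m)
    for i in range(1,N):
        if S[i,4]<100: continue
        Q=P[L.ravel()==i];print(n,S[i],cv2.minAreaRect((Q[:,:2]*1000).astype(np.float32)),np.percentile(Q[:,2],[5,50,95]).round(3))
print(s['time_s'],s['tcp_pos'],np.round(s['ee_rot'],3).tolist(),np.round(s['joints']),s['wrist_force'])
E
python3 look.py .235 .275 pics/w1.png
```

```text
wrist [ 321   95   30  166 3532] ((595.5187377929688, -241.1459197998047), (150.20907592773438, 20.295568466186523), 12.907346725463867) [0.252 0.258 0.259]
top [362 213  10  30 214] ((560.7381591796875, -247.97402954101562), (77.5997543334961, 20.523883819580078), 13.017168998718262) [0.245 0.257 0.261]
scene [316 207  43  49 495] ((594.1586303710938, -242.49618530273438), (154.0562744140625, 23.018341064453125), 13.439208030700684) [0.243 0.258 0.262]
3.1 [ 0.57374979 -0.19095911  0.42004675] [[0.976, 0.216, -0.002], [0.216, -0.976, 0.0], [-0.002, -0.001, -1.0]] [ -3.  17.  17.  -0. -91. 106.] [-0.50743281  0.27875015 -0.70471734]
```

View pics/w1.png

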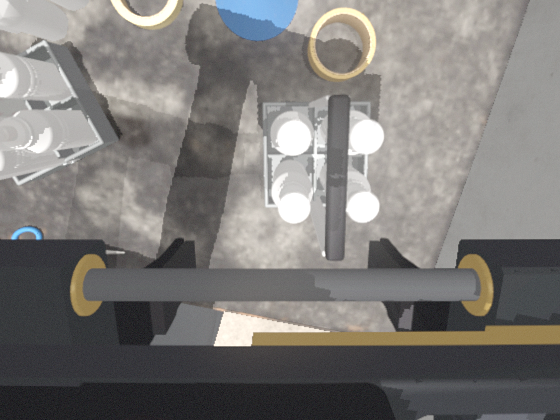

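The wrist view shows four bottles around the bar (pixel column ~338, rows 97–258), so this is the full carrier. The tool needs about +21 mm in x and -50 mm in y, then the descent.

>>> drive_tool(
  rows=[
    [100,7,-17,-5,0,0,0.008],
    [100,7,-17,-10,0,0,0],
    [100,7,-16,-20,0,0,0],
    [100,0,0,-20,0,0,0],
    [100,0,0,-20,0,0,0],
  ],
)

```text
time_s: 3.57
tcp_pos: [0.5943, -0.2388, 0.3465]
ee_rot: [[0.974, 0.227, 0.001], [0.227, -0.974, -0.0], [0.001, 0.0, -1.0]]
wrist_force: [-0.1, 0.7, 0.6]
gripper_width: 1.001
gripper_force: 0.0
```

>>> drive_tool(
  rows=[
    [100,0,0,-10,0,0,0],
    [100,0,0,0,0,0,0],
    [100,0,0,0,0,0,0],
  ],
)

```text
time_s: 3.82
tcp_pos: [0.5945, -0.2389, 0.3378]
ee_rot: [[0.974, 0.228, 0.001], [0.228, -0.974, -0.001], [0.001, 0.001, -1.0]]
wrist_force: [-0.0, 0.4, 0.8]
gripper_width: 1.0
gripper_force: 0.0
```

```bash
python3 look.py .24 .275 pics/w2.png
```

```text
wrist [ 270  104   33  164 4457] ((615.1148071289062, -238.15408325195312), (111.52528381347656, 21.214984893798828), 13.244725227355957) [0.255 0.258 0.259]
wrist [271 301  28  17 418] ((529.6129150390625, -257.4898986816406), (15.256404876708984, 20.935134887695312), 12.022544860839844) [0.243 0.258 0.259]
top [362 216  10  27 191] ((557.054931640625, -249.66819763183594), (69.7874526977539, 20.515600204467773), 11.957954406738281) [0.248 0.257 0.261]
scene [316 207  40  47 464] ((593.8575439453125, -244.3309326171875), (152.6024169921875, 21.304155349731445), 11.933549880981445) [0.247 0.258 0.262]
3.9167 [ 0.59497094 -0.23929475  0.33886639] [[0.974, 0.227, 0.004], [0.227, -0.974, -0.001], [0.003, 0.002, -1.0]] [ -7.  21.  13.   0. -81. 111.] [-1.01449396 -0.02193119  0.81044875]
```

View pics/w2.png

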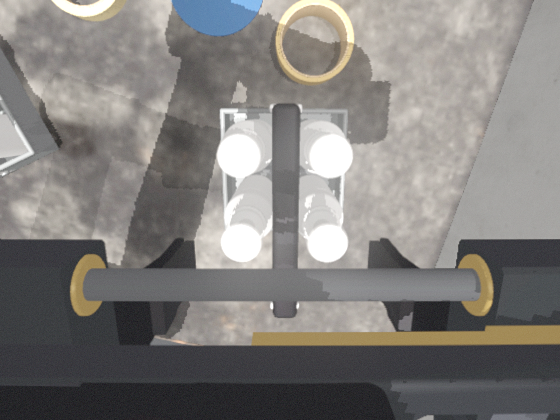

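>>> drive_tool(
  rows=[
    [100,0,-3,-15,0,0,0],
    [100,0,0,-20,0,0,0],
    [100,0,0,-20,0,0,0],
    [100,0,0,-20,0,0,0],
    [100,0,0,-12,0,0,0],
  ],
)

```text
time_s: 4.38
tcp_pos: [0.5941, -0.2423, 0.2485]
ee_rot: [[0.974, 0.226, -0.001], [0.226, -0.974, 0.001], [-0.001, -0.001, -1.0]]
wrist_force: [-0.4, 0.8, -0.3]
gripper_width: 0.998
gripper_force: 0.0
```

>>> drive_tool(
  rows=[
    [80,0,0,0,0,0,0],
    [60,0,0,0,0,0,0],
    [50,0,0,0,0,0,0],
    [40,0,0,0,0,0,0],
    [35,0,0,0,0,0,0],
  ],
)

```text
time_s: 4.8
tcp_pos: [0.595, -0.2428, 0.2511]
ee_rot: [[0.974, 0.226, 0.003], [0.226, -0.974, -0.001], [0.002, 0.001, -1.0]]
wrist_force: [0.1, 0.3, -0.1]
gripper_width: 0.705
gripper_force: 0.0
```

Now the fingers close gradually.

>>> drive_tool(
  rows=[
    [35,0,0,0,0,0,0],
    [35,0,0,0,0,0,0],
    [35,0,0,0,0,0,0],
    [30,0,0,0,0,0,0],
    [25,0,0,0,0,0,0],
  ],
)

```text
time_s: 5.22
tcp_pos: [0.5944, -0.2427, 0.2496]
ee_rot: [[0.974, 0.226, 0.0], [0.226, -0.974, -0.0], [0.0, 0.0, -1.0]]
wrist_force: [0.8, -0.1, -0.4]
gripper_width: 0.328
gripper_force: 0.0
```

>>> drive_tool(
  rows=[
    [22,0,0,0,0,0,0],
    [20,0,0,0,0,0,0],
    [15,0,0,0,0,0,0],
    [0,0,0,0,0,0,0],
    [0,0,0,0,0,0,0],
  ],
)

```text
time_s: 5.63
tcp_pos: [0.5943, -0.2422, 0.2496]
ee_rot: [[0.974, 0.226, -0.0], [0.226, -0.974, 0.001], [-0.0, -0.001, -1.0]]
wrist_force: [-0.2, 2.8, 0.3]
gripper_width: 0.202
gripper_force: 30.0
```

>>> drive_tool(
  rows=[
    [0,0,0,0,0,0,0],
    [0,0,0,0,0,0,0],
    [0,0,0,0,0,0,0],
    [0,0,0,0,0,0,0],
    [0,0,0,0,0,0,0],
  ],
)

```text
time_s: 6.05
tcp_pos: [0.5944, -0.2426, 0.2496]
ee_rot: [[0.974, 0.226, -0.0], [0.226, -0.974, 0.0], [-0.0, -0.0, -1.0]]
wrist_force: [-0.7, 2.8, 2.4]
gripper_width: 0.203
gripper_force: 30.0
```

Gripped: the opening is about 17.7 mm at 30 N. I'll lift gently and check after the first 20 mm.

>>> drive_tool(
  rows=[
    [0,0,0,1,0,0,0],
    [0,0,0,2,0,0,0],
    [0,0,0,3,0,0,0],
    [0,0,0,4,0,0,0],
    [0,0,0,4,0,0,0],
  ],
)

```text
time_s: 6.47
tcp_pos: [0.5941, -0.2428, 0.2628]
ee_rot: [[0.974, 0.226, -0.002], [0.226, -0.974, 0.0], [-0.002, -0.001, -1.0]]
wrist_force: [1.1, -0.5, -7.1]
gripper_width: 0.207
gripper_force: 30.0
```

>>> drive_tool(
  rows=[
    [0,0,0,3,0,0,0],
    [0,0,0,2,0,0,0],
    [0,0,0,1,0,0,0],
    [0,0,0,0,0,0,0],
    [0,0,0,0,0,0,0],
  ],
)

```text
time_s: 6.88
tcp_pos: [0.5944, -0.2426, 0.2695]
ee_rot: [[0.974, 0.226, -0.0], [0.226, -0.974, 0.0], [-0.0, -0.0, -1.0]]
wrist_force: [-0.0, 0.1, -7.5]
gripper_width: 0.202
gripper_force: 30.0
```

```bash
cat > tilt.py <<'E'
from h import *
import sys
s=sense();print(s['time_s'],s['tcp_pos'].round(4),np.round(s['wrist_force'],1),np.round(s['moment'],2),s['gripper_width'])
Y=np.array(s['ee_rot'])
for n in('scene','wrist'):
    s=sense();c=capture(n);cv2.imwrite(f'pics/{n}_{sys.argv[1]}.png',c['frame'][:,:,::-1])
    v,u=np.mgrid[0:420,0:560];P=world(c,np.c_[u.ravel(),v.ravel()],tcp=s)
    k=(c['z_map'].ravel()>0)&(abs(P[:,2]-s['tcp_pos'][2])<.03)&(np.hypot(P[:,0]-.595,P[:,1]+.242)<.1)
    q=(P[k]-s['tcp_pos'])@Y; q=q[(abs(q[:,1])<.008)&(q[:,2]<0.0)&(q[:,2]>-.015)&(abs(q[:,0])>.02)]  # bar top in tool frame
    if len(q)>20:
        f=np.polyfit(q[:,0],-q[:,2],1);r=abs(np.polyval(f,q[:,0])+q[:,2])<.002;f=np.polyfit(q[r,0],-q[r,2],1)
        print(n,len(q),'x range',np.percentile(q[:,0],[1,99]).round(3),'tilt deg',np.degrees(f[0]).round(2),'top',f[1].round(4))
E
python3 tilt.py a
```

```text
6.8833 [ 0.5944 -0.2426  0.2695] [-0.   0.1 -7.5] [-0.04  0.05  0.02] 0.202210873758579
scene 139 x range [-0.076 -0.022] tilt deg 2.06 top 0.0112
wrist 6097 x range [-0.024  0.076] tilt deg -0.17 top 0.0085
```

View pics/scene_a.png

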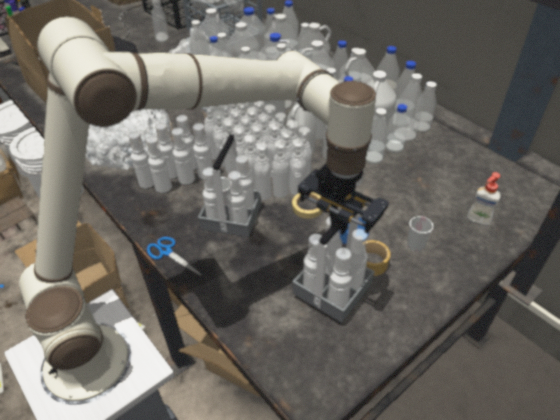

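The scene view shows the carrier hanging level at (335,285) with its bottles upright. It weighs about 7.5 N and tilts less than 0.2°. I'll lift the remaining 60 mm.

>>> drive_tool(
  rows=[
    [0,0,0,1,0,0,0],
    [0,0,0,3,0,0,0],
    [0,0,0,5,0,0,0],
    [0,0,0,6,0,0,0],
    [0,0,0,6,0,0,0],
  ],
)

```text
time_s: 7.4
tcp_pos: [0.5946, -0.2427, 0.2914]
ee_rot: [[0.974, 0.226, 0.001], [0.226, -0.974, -0.0], [0.0, 0.0, -1.0]]
wrist_force: [-0.7, 0.4, -6.1]
gripper_width: 0.205
gripper_force: 30.0
```

>>> drive_tool(
  rows=[
    [0,0,0,6,0,0,0],
    [0,0,0,6,0,0,0],
    [0,0,0,6,0,0,0],
    [0,0,0,6,0,0,0],
    [0,0,0,6,0,0,0],
  ],
)

```text
time_s: 7.82
tcp_pos: [0.5944, -0.2426, 0.3212]
ee_rot: [[0.974, 0.226, 0.0], [0.226, -0.974, 0.0], [0.0, -0.0, -1.0]]
wrist_force: [-0.0, -0.9, -5.5]
gripper_width: 0.208
gripper_force: 30.0
```

>>> drive_tool(
  rows=[
    [0,0,0,5,0,0,0],
    [0,0,0,3,0,0,0],
    [0,0,0,1,0,0,0],
    [0,0,0,0,0,0,0],
    [0,0,0,0,0,0,0],
  ],
)

```text
time_s: 8.23
tcp_pos: [0.5943, -0.2426, 0.3292]
ee_rot: [[0.974, 0.226, -0.001], [0.226, -0.974, 0.0], [-0.001, -0.001, -1.0]]
wrist_force: [0.3, 0.3, -7.1]
gripper_width: 0.203
gripper_force: 30.0
```

>>> drive_tool(
  rows=[
    [0,0,0,0,0,0,0],
    [0,0,0,0,0,0,0],
    [0,0,0,0,0,0,0],
    [0,0,0,0,0,0,0],
    [0,0,0,0,0,0,0],
  ],
)

```text
time_s: 8.65
tcp_pos: [0.5944, -0.2427, 0.3295]
ee_rot: [[0.974, 0.226, -0.0], [0.226, -0.974, 0.0], [-0.0, -0.0, -1.0]]
wrist_force: [0.1, 0.1, -6.7]
gripper_width: 0.203
gripper_force: 30.0
```

```bash
python3 tilt.py b
```

```text
8.65 [ 0.5944 -0.2427  0.3295] [ 0.1  0.1 -6.7] [-0.05 -0.09  0.04] 0.2028312738674723
scene 146 x range [-0.076 -0.021] tilt deg 2.72 top 0.0116
wrist 6096 x range [-0.024  0.076] tilt deg -0.14 top 0.0085
```

View pics/scene_b.png

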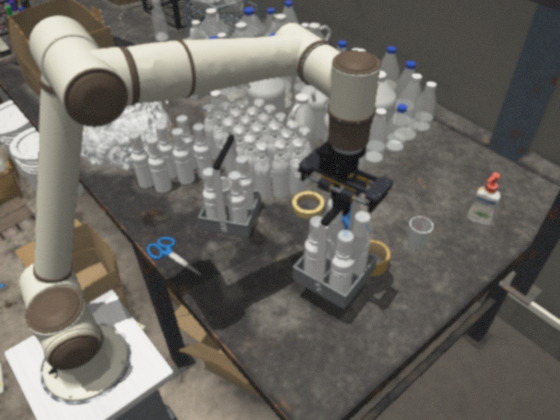

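The carrier hangs level at (335,265), lifted 80 mm with its bottles in place, and nothing else has moved. Handing in.

```bash
python3 -c "
from station import finish_job; print(finish_job())"
```

```text
the job is handed in; nothing more can be done
None
```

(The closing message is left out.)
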